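Pin the cover, then tilt the stop bar out of the saw's chip pit

TASK

Push the headed pin fully home through the fork and the cover's lug, so that the swung-open cover is locked. Only after that bring the steel stop bar out of the chip pit: tilt it, draw it out through the opening in the top, and finish while holding it still in the gripper, with the whole bar at least 5 cm above the housing's top and touching nothing else. Leave the other things on the bed where they are.

Things in the scene. Friction and masses are not known exactly. Their poses are not given: they have to be found in the camera images.
- housing: White steel chip-pit housing fixed to the bed: a low closed box with one opening in its top. Origin on the bed under the middle of the opening; x along the pit, y across, z up. Outside x -183 to +183, y -73 to +73 mm; walls 8 mm; top plate 70 to 76 mm above the bed. A 75 mm high black limit switch is on its flank at x +100, y +86 mm.
- opening (a point): Centre of the opening, at the top plate's upper face (z = 76 mm); axes as the housing's. The opening is 150 mm along x (-75 to +75) by 110 mm along y (-55 to +55), in a plate 6 mm thick.
- pit_floor (a point): Middle of the opening at the pit's floor, 4 mm above the bed; axes as the housing's. The cavity is x -175 to +175, y -65 to +65 mm: it runs 100 mm on under the lip at either end. Clear height 66 mm. Two cross ribs (6 mm thick, at x = -68 and +68 mm) with tops 28 mm above the bed carry the bar.
- cover (a point): Middle of the top of the swung-open cover, a level fixed white plate 190 (x) by 150 mm (y) beside the housing, 84 mm above the bed; axes as the housing's. At its corner x +80, y +65 mm from here its pivot post rises to 100 mm above the bed.
- fork (a point): Middle of the hole's mouth on top of the fork, 94 mm above the bed, on the housing's -y flank; axes as the housing's. Two bare metal fork plates, 34 mm wide, hold the cover's lug between them, all holes in line on the vertical.
- pin (a joint): How far the pin has been pushed down, in m: 0 = standing 24 mm proud, 0.024 = fully home, its head resting on the fork. It starts between 0 and 0.008. A stiff sliding fit, about 6 N and a little more when pushed fast; it stays where it is left and has a hard stop at 0.024.
- pin_top (a point): Middle of the flat top of the pin's round steel head (26 mm across, 8 mm thick; shank 13 mm). The pin stands upright in the fork, pushed straight down; fully home this point is 102 mm above the bed.
- bar: Plain straight steel stop bar, 220 mm long (its x), 18 mm wide (y), 16 mm high (z), about 0.35 kg (0.28 to 0.42), lying level on the two ribs in the pit, roughly along the housing's x, both ends hidden under the lips. Origin: middle of its underside, which starts 28 mm above the bed; its ends are 110 mm either way along x. It is longer than the opening and its diagonal, so it cannot come out level.
- bar_a (a point): Centre of the bar's end face at its +x end.
- bar_b (a point): Centre of the bar's end face at its -x end.
- tin: Bystander: grey grease tin 56 mm across, 55 mm high, standing on the cover; origin at its base.
- bushing: Bystander: small brass bushing, 28 mm across, 12 mm high, on the housing's top near its -x end; origin at its base.
- wrench: Bystander: 180 mm wrench lying on the bed; origin under its middle.
- nutbox: Bystander: open grey box 90 x 120 x 45 mm on the bed; origin under its middle.
- roller: Bystander: steel flanged roller, 60 mm across, 60 mm high, standing on the bed; origin at its base.
Mind the look-alikes: they are no part of the job. Leave any pink look-alike of the bar alone.

How it is judged (in metres and radians):
On the way, in this order (a step that is already met when the one before it is completed fails the run):
1. the pin is fully home (within 1.5 mm) (value of joint pin above 0.0225 m), for 0.2 s.
2. the bar is tilted through the opening: one end above the top, the other still below it (((height (world z) of bar_a above 0.09 m and height (world z) of bar_b below 0.068 m) or (height (world z) of bar_b above 0.09 m and height (world z) of bar_a below 0.068 m))), for 0.1 s.
At the end, for the whole second after the job is handed in: The pin is home within 1.5 mm; the bar is gripped by the fingers and still (under 0.03 m/s and 0.2 rad/s), the centres of both its end faces over 120 mm above the bed (44 mm above the housing's top), and it touches neither the housing nor any bystander (value of joint pin above 0.0225 m and height (world z) of each of bar_a, bar_b above 0.12 m and contact force between the fingers and bar above 1 N and linear speed of bar below 0.03 m/s and angular speed of bar below 0.2 rad/s and contact force between bar and housing below 0.2 N and contact force between bar and tin below 0.2 N and contact force between bar and bushing below 0.2 N and contact force between bar and wrench below 0.2 N and contact force between bar and nutbox below 0.2 N and contact force between bar and roller below 0.2 N); the arm keeps its last pose, push and grip.
It fails at once if an end of the bar brought out of the pit before the pin is home (value of joint pin below 0.0215 m and height (world z) of any of bar_a, bar_b above 0.09 m).
It fails at once if another thing is disturbed (moved over 30 mm) (distance of any of tin, bushing, wrench, nutbox, roller from where it was at the start of the episode above 0.03 m).
It also fails if it takes over 51 s, if anything falls off the work surface, if the arm or the gripper's body presses on something with over 40 N, if the wrist force passes 120 N, or if a joint passes its speed limit or range.

ROBOT

A 6-joint arm with a two-finger parallel gripper is mounted at the origin on the work surface. World frame = base frame: x ahead of the robot, y to its left, z up, the work surface at z = 0. Lengths are in m, angles in degrees, forces in N, time in s.
With the tool pointing down it reaches from about 0.4 to 0.825 m from the base axis. Payload 7 kg.
Tool frame: the origin (TCP) lies between the finger pads; the fingertips stand 11 mm ahead of it and the grasp point (between the pads) lies 8 mm behind it; z points along the fingers, y is the direction in which the jaws open and shut (so a half turn about z gives the same grasp; the last joint's range is limited). The gripper opens to 88 mm and grips with 3 to 60 N. Pads are 19 mm wide; open, the fingers measure 130 mm over their backs; the gripper's body (78 mm by 193 mm) begins 47 mm behind the grasp point.
Start: joints at [88.47, 20.546, 0.682, 0, -70.136, -16.507], TCP at [0.209, 0.642, 0.238] pointing down, gripper open.
Joint ranges: [-176.03, 176.03], [-82.01, 121.73], [-58.28, 71.71], [-173.87, 95.51], [-174.79, -0.11], [-173.66, 173.66]. Speed limits (degrees/s): [136.94, 136.94, 172.46, 180, 180, 180].

INTERFACE

Orientations are given as [roll, pitch, yaw] about the fixed x, y, z axes, in that order (R = Rz(yaw) Ry(pitch) Rx(roll)).
In Python, from plant import r gives the robot as it stands.
- The arm moves only by the shell command python3 -m inch 'ROWS' [OPENING] [FORCE]. ROWS is JSON, a list of rows, each an object of numbers: "x", "y", "z": the shift along the tool's x, y, z as a fraction of full scale; "yaw": the turn about the tool's z as a fraction of full scale. In form: [{"x": .., "y": .., "z": .., "yaw": ..}, ...]. A call has 1 to 5 rows; each row shifts and turns the pose as measured when the row begins, along the tool's axes as they then stand; what a row does not reach is not made up. Full scale, the value 1, is 0.025 m for a shift and 4 degrees for a turn. A row lasts 1/12 s, in which the tool goes at most 41.7 mm and 7.16 degrees, less where a joint would pass 70% of its speed; a pose out of reach is approached as far as the arm can. A call with a number of a shift or a turn outside -1 to 1 is refused whole. A call with a gripper value outside its range is refused whole. OPENING is the opening, from -1 (shut) to 1 (fully open), set as the call begins (- or left out, the last holds). The fingers move at their own pace and stop on an object; FORCE is the grip in N (left out, the last holds). Time passes only in rows, so rows that do not move let the fingers close. It gives the time, the measured TCP pose, the force and the opening at its end, in the units of the state.
- r.get_state(): the state, without advancing time (a new reading comes with each control period).
- r.capture(name): name is "side" or "top"; returns (picture, depth): 480x640x3 uint8, red, green, blue; 480x640 float32, m along the optical axis (not along the pixel's ray), 0 where there is no reading.
- r.camera_info(name): a dict with "mtx" (3x3 intrinsics, pixels), "pose" (4x4, takes a point from camera to world coordinates). Camera axes: x right, y down, z forward; pixel columns grow to the right and rows downward; lengths in m; the calibration is good to about 2 mm. A picture is of the moment at which its call begins. camera_info takes no time and is no camera call.
- r.close_job(): hands the job in, once; it reports no verdict.
The state is a dict: "time_s": time; "joints": joint angles; "qd": joint speeds; "joint_torque": joint torques, N m; "tcp_pos": TCP position; "eef_rot": TCP orientation; "contact_force": force on the tool from outside, world axes, zero at the start; "moment": the same for the moment, N m; "gripper_width": finger opening in m.
Only numpy, scipy, OpenCV 4.12 (cv2) and the standard library are available. Lean on these libraries where they do the work, as an engineer would, in place of code of your own. Each camera call takes 0.05 s, during which the arm holds its last target. There are 200 camera calls.

## Working session

There is one attempt and no reset: what is moved stays moved. The work goes in short steps, Python scripts to look and compute and a shell command to move; the robot and the scene stay as the last step left them, time stands still between calls to the robot, and variables do not carry over. Pictures are saved under pics/ and viewed, about 8 in all and at most 12, crops included, and the job is handed in when it is done.

```bash
ls; mkdir -p pics
cat > h.py <<'E'
import numpy as np, cv2
from plant import r
def cap(n,f):
    im,d=r.capture(n); cv2.imwrite('pics/'+f+'.png',im[:,:,::-1]); np.savez('pics/'+f+'.npz',im=im,d=d,**r.camera_info(n)); return im,d
def load(f):
    return np.load('pics/'+f+'.npz')
def world(z,u,v,dep=None):
    K=z['mtx'];P=z['pose'];dep=z['d'][int(v),int(u)] if dep is None else dep
    c=np.array([(u-K[0,2])/K[0,0],(v-K[1,2])/K[1,1],1])*dep
    return P[:3,:3]@c+P[:3,3]
def cloud(z):
    K=z['mtx'];P=z['pose'];d=z['d'];v,u=np.mgrid[:480,:640]
    c=np.stack([(u-K[0,2])/K[0,0]*d,(v-K[1,2])/K[1,1]*d,d],-1)
    w=c@P[:3,:3].T+P[:3,3]; w[d==0]=np.nan; return w
E
python3 - <<'E'
from h import *
print(r.get_state())
for n in('side','top'):
    cap(n,n+'0');print(n,r.camera_info(n))
E
```

```text
pics
{'time_s': 0.0, 'joints': array([ 8.84713413e+01,  2.05897389e+01,  6.32150563e-01, -2.13230509e-02,
       -7.01359139e+01, -1.65062985e+01]), 'qd': array([ 0.00162171,  0.07928215,  0.05297199, -0.03180496, -0.00784733,
        0.06850455]), 'joint_torque': array([ 1.23243894e-04, -5.82721746e+01,  2.93056011e+01,  6.99725524e+00,
        6.95747993e-03, -1.54233867e-04]), 'tcp_pos': array([0.20885536, 0.64135912, 0.23662571]), 'eef_rot': array([ 1.79904655e+02, -7.34975208e-03, -1.80422127e+01]), 'contact_force': array([ 0.75508735,  0.88827837, -0.16392508]), 'moment': array([ 0.01249634, -0.01428402,  0.00513565]), 'gripper_width': 0.08728042461105306}
side {'mtx': array([[457.0066476 ,   0.        , 324.02365472],
       [  0.        , 457.0066476 , 234.14721519],
       [  0.        ,   0.        ,   1.        ]]), 'pose': array([[-0.95856194, -0.21300908,  0.18917222,  0.32331576],
       [-0.28480706,  0.70107682, -0.65374019,  0.5652182 ],
       [ 0.00662833, -0.68052805, -0.73269205,  0.78175067],
       [ 0.        ,  0.        ,  0.        ,  1.        ]])}
top {'mtx': array([[620.20851117,   0.        , 319.99955511],
       [  0.        , 620.20851117, 245.00880576],
       [  0.        ,   0.        ,   1.        ]]), 'pose': array([[ 0.00637073, -0.98901542,  0.14767502,  0.25236572],
       [-0.99997388, -0.00579687,  0.00431603, -0.03900386],
       [-0.00341256, -0.14769866, -0.98902652,  1.73881512],
       [ 0.        ,  0.        ,  0.        ,  1.        ]])}
```

View pics/side0.png

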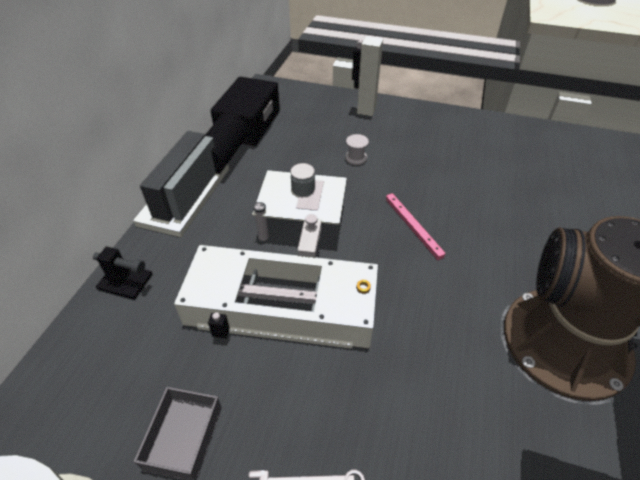

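View pics/top0.png

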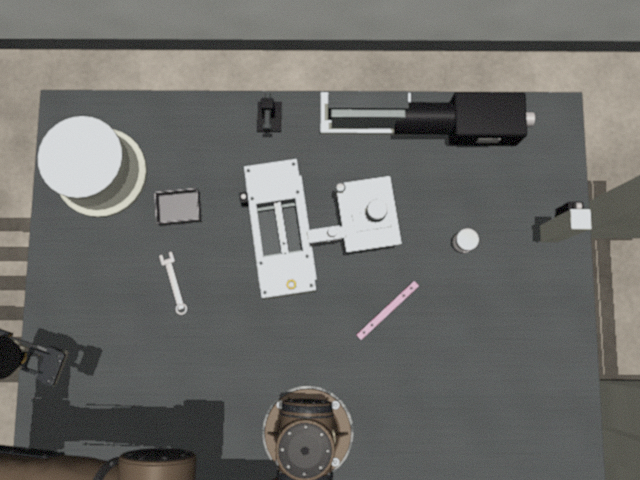

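The top view shows the housing centred near (281,229) with the bar in the opening, the pin head near (333,233), and the cover and tin at (370,213). In the side view, the pin head is at about (311,221), the bar runs from (243,289) to (315,296), the bushing is at (363,286) and the switch at (217,322). The pink bar is a decoy.

Run:
```python
from h import *
out={}
for n in('side0','top0'):
    z=load(n);w=cloud(z);im=z['im'].astype(int);print(n)
    ok=(w[...,0]>.3)&(w[...,0]<.85)&(w[...,1]>-.3)&(w[...,1]<.25)
    h=w[...,2]
    m=(ok&(abs(h-.076)<.006)&(im.min(-1)>140)).astype(np.uint8)
    nn,l,s,c=cv2.connectedComponentsWithStats(m)
    for i in range(1,nn):
        if s[i,4]<300: continue
        p=w[l==i]; R=cv2.minAreaRect((p[:,:2]*1000).astype(np.float32)); print('comp',s[i],p.mean(0),R)
    # bar
    m=(ok&(abs(h-.044)<.008)&(im.min(-1)>90)).astype(np.uint8)
    nn,l,s,c=cv2.connectedComponentsWithStats(m)
    for i in range(1,nn):
        if s[i,4]<60: continue
        p=w[l==i]; print('bar?',s[i],np.median(p,0),cv2.minAreaRect((p[:,:2]*1000).astype(np.float32)))
    # pin head
    m=(ok&(h>.098)&(h<.135)).astype(np.uint8)
    nn,l,s,c=cv2.connectedComponentsWithStats(m)
    for i in range(1,nn):
        if s[i,4]<15: continue
        p=w[l==i]; print('hi',s[i],c[i],np.median(p,0),p[:,2].max())
z=load('side0');print('bushing',world(z,363,286),'pin',world(z,311,219))
z=load('top0');print('bushing',world(z,291,285),'pin',world(z,332,233))
for a,f in(('side0',(170,190,230,170)),('top0',(235,150,180,155))):
    x,y,w_,h_=f; im=load(a)['im'][y:y+h_,x:x+w_,::-1]
    cv2.imwrite('pics/'+a+'c.png',cv2.resize(im,None,fx=3.4,fy=3.4,interpolation=2))
```

```text
side0
comp [ 175  246  203   83 8049] [0.54811338 0.08845476 0.07522692] ((550.679931640625, 82.70127868652344), (366.8157043457031, 150.04173278808594), 8.812942504882812)
bar? [248 260  74  14 360] [0.56568846 0.01915266 0.04401092] ((566.4067993164062, 20.02205467224121), (154.33309936523438, 5.919765949249268), 8.895334243774414)
bar? [239 285  79  17 646] [0.55398538 0.08186007 0.04294299] ((555.9472045898438, 81.38998413085938), (154.13739013671875, 20.501754760742188), 9.055213928222656)
bar? [178 311  31   9 134] [0.69048804 0.17807626 0.0439955 ] ((690.9126586914062, 178.40579223632812), (59.25653076171875, 4.299663543701172), 8.61470890045166)
bar? [228 317 144  23 653] [0.48849484 0.14720336 0.04418788] ((491.15869140625, 147.78909301757812), (267.7713928222656, 4.37245512008667), 8.888871192932129)
hi [172 138  42  59 384] [192.8203125 166.953125 ] [ 0.84858867 -0.14903513  0.10949437] 0.12181733740443446
hi [291 173  25  20 346] [303.02312139 183.87572254] [ 0.58010548 -0.1564221   0.11824147] 0.13471202936157656
hi [253 202  13  10  74] [259.36486486 206.43243243] [ 0.6
[... 520 characters left out ...]
] [367.91732283 117.84251969] [ 0.8476215  -0.16093943  0.11231042] 0.13003218395584693
hi [335 183  10  10  46] [338.82608696 187.02173913] [ 0.65660469 -0.08095154  0.10098046] 0.1092588468709419
hi [366 204  21  19  92] [373.2173913  216.63043478] [ 0.56700554 -0.16965608  0.12566298] 0.13480583197536267
hi [379 205   8   6  15] [383.46666667 207.53333333] [ 0.59193144 -0.19772503  0.13362964] 0.13482369852951637
hi [325 227  13  11  84] [331.46428571 231.47619048] [ 0.53138406 -0.06339978  0.119082  ] 0.12770901423797398
bushing [0.39597666 0.04286949 0.07537016] pin [ 0.53120015 -0.05677341  0.12119997]
bushing [0.39191384 0.0456191  0.07236907] pin [ 0.52749039 -0.06359195  0.11353814]
```

View pics/side0c.png

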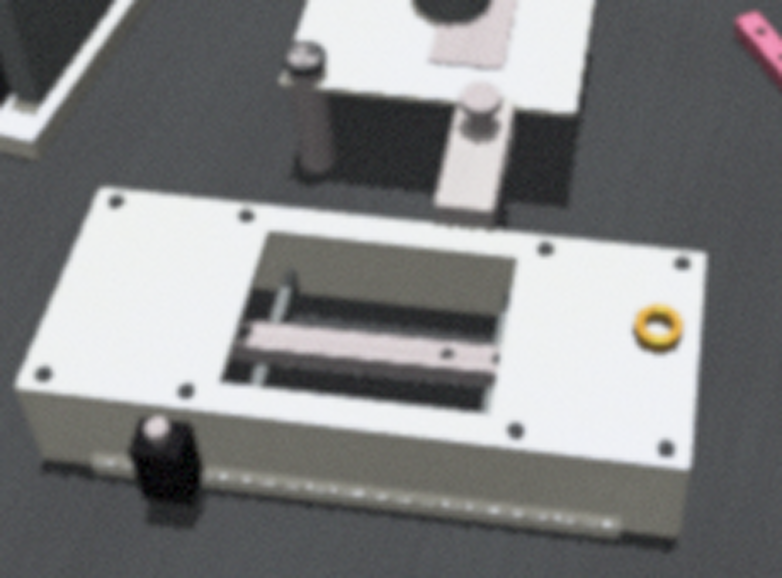

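The crop shows the pin head at about crop (480,98), standing proud. The bar is central in the opening with both ends hidden, and the bushing is at (658,327). Housing yaw is about 8.9° with its centre near (0.550, 0.082), and the heights match the text. Next I refine the pin position from both views and head there.

```bash
cat >> h.py <<'E'
from scipy.spatial.transform import Rotation as Ro
HC=np.array([.5498,.0823]);HY=np.radians(8.85)
def h2w(hx,hy): c,s=np.cos(HY),np.sin(HY); return HC+[c*hx-s*hy,s*hx+c*hy]
def go(x,y,z,yaw=None):
    s=r.get_state();R=Ro.from_euler('xyz',s['eef_rot'],degrees=True)
    d=R.inv().apply(np.array([x,y,z])-s['tcp_pos'])/.025
    print('tcp',s['tcp_pos'].round(4),s['eef_rot'].round(1),'F',s['contact_force'].round(1),'t',round(s['time_s'],2),'w',round(s['gripper_width'],4))
    print('need units xyz',d.round(2),'yaw units',None if yaw is None else round(-((yaw-s['eef_rot'][2]+180)%360-180)/4,2))
E
python3 - <<'E'
from h import *
def ray(n,u,v,zz):
    z=load(n);o=z['pose'][:3,3];d=world(z,u,v,1.)-o;return o+d*(zz-o[2])/d[2]
for n,bx in(('side0',(295,205,35,30)),('top0',(320,222,30,24))):
    z=load(n);w=cloud(z);x,y,a,b=bx;q=w[y:y+b,x:x+a];k=q[...,2]>.112
    vv,uu=np.nonzero(k);print(n,k.sum(),uu.mean()+x,vv.mean()+y,np.percentile(q[k][:,2],[10,50,90]).round(4),ray(n,uu.mean()+x,vv.mean()+y,.120))
    t=k&(q[...,2]>.119);print('top face',q[t].mean(0),t.sum())
# least-squares two-view height
A=[];B=[]
for n,(u,v) in(('side0',(311.4,219.5)),('top0',(331.5,231.5))):
    z=load(n);o=z['pose'][:3,3];d=world(z,u,v,1.)-o;d/=np.linalg.norm(d);P=np.eye(3)-np.outer(d,d);A.append(P);B.append(P@o)
print('tri',np.linalg.solve(sum(A),sum(B)))
print('bar grip',h2w(.05,-.003))
go(.531,-.06,.2,9)
E
```

```text
side0 113 311.39823008849555 219.1504424778761 [0.1149 0.119  0.1209] [ 0.5306706  -0.05772814  0.12      ]
top face [ 0.53202682 -0.06080705  0.12024219] 59
top0 75 331.73333333333335 231.56 [0.1142 0.1195 0.1233] [ 0.53025825 -0.06277468  0.12      ]
top face [ 0.53142275 -0.06307347  0.12162919] 42
tri [ 0.53178076 -0.06218395  0.11424167]
bar grip [0.59966627 0.08702812]
tcp [0.2089 0.6414 0.2367] [179.9  -0.  -18. ] F [ 0.1  0.2 -0.4] t 0.1 w 0.0876
need units xyz [20.94 22.69  1.51] yaw units -6.76
```

```bash
python3 -m inch '[{"x":0.5,"y":1,"yaw":-1},{"x":0.5,"y":1,"yaw":-1},{"x":0.5,"y":1,"yaw":-1},{"x":0.5,"y":1,"yaw":-1},{"x":0.5,"y":1,"yaw":-1}]' -1 20
python3 -m inch '[{"x":0.4,"y":1,"yaw":-1},{"x":0.4,"y":1,"yaw":-0.8},{"x":0.4,"y":1},{"x":0.4,"y":1},{"x":0.4,"y":1}]'
python3 - <<'E'
from h import *
go(.5315,-.0615,.15,9)
E
```

```text
tcp [0.2089 0.6414 0.2367] [179.9  -0.  -18. ] F [ 0.1  0.2 -0.4] t 0.1 w 0.0876
need units xyz [20.98 22.73  3.51] yaw units -6.76validation failed for argument at $[0]...
validation failed for argument at $[0]...
```

```bash
python3 -m inch '[{"x":0.5,"y":1,"z":0,"yaw":-1},{"x":0.5,"y":1,"z":0,"yaw":-1},{"x":0.5,"y":1,"z":0,"yaw":-1},{"x":0.5,"y":1,"z":0,"yaw":-1},{"x":0.5,"y":1,"z":0,"yaw":-1}]' -1 20
python3 -m inch '[{"x":0.4,"y":1,"z":0,"yaw":-1},{"x":0.4,"y":1,"z":0,"yaw":-0.8},{"x":0.4,"y":1,"z":0,"yaw":0},{"x":0.4,"y":1,"z":0,"yaw":0},{"x":0.4,"y":1,"z":0,"yaw":0}]'
python3 - <<'E'
from h import *
go(.5315,-.0615,.15,9)
E
```

```text
time_s: 0.52
tcp_pos: [0.2475, 0.5062, 0.2316]
eef_rot: [179.5, 0.1, 2.9]
contact_force: [0.1, 0.3, -0.6]
gripper_width: 0.06
time_s: 0.93
tcp_pos: [0.316, 0.382, 0.2312]
eef_rot: [179.4, 0.3, 10.9]
contact_force: [0.0, 0.6, -0.1]
gripper_width: 0.0267
tcp [0.316  0.382  0.2312] [179.4   0.3  10.9] F [ 0.   0.6 -0.1] t 0.93 w 0.0267
need units xyz [ 5.13 19.02  3.42] yaw units 0.47
```

```bash
for i in 1; do python3 -m inch '[{"x":0.3,"y":1,"z":-0.05,"yaw":0.1},{"x":0.3,"y":1,"z":0,"yaw":0.1},{"x":0.3,"y":1,"z":0,"yaw":0.1},{"x":0.3,"y":1,"z":0,"yaw":0.1},{"x":0.3,"y":1,"z":0,"yaw":0}]'; python3 -m inch '[{"x":0.3,"y":1,"z":0,"yaw":0},{"x":0.3,"y":1,"z":0,"yaw":0},{"x":0.3,"y":1,"z":0,"yaw":0},{"x":0.3,"y":1,"z":0,"yaw":0},{"x":0.3,"y":1,"z":0,"yaw":0}]'; python3 -m inch '[{"x":0.3,"y":1,"z":0,"yaw":0},{"x":0.3,"y":1,"z":0,"yaw":0},{"x":0.3,"y":1,"z":0,"yaw":0},{"x":0.2,"y":1,"z":0,"yaw":0},{"x":0.2,"y":1,"z":0,"yaw":0}]'; done | tail -5
python3 - <<'E'
from h import *
go(.5315,-.0615,.15,9)
E
```

```text
time_s: 2.18
tcp_pos: [0.4871, 0.0088, 0.2341]
eef_rot: [179.4, 0.5, 9.3]
contact_force: [-0.6, 1.4, -1.1]
gripper_width: 0.0006
tcp [0.4871 0.0088 0.2341] [179.4   0.5   9.3] F [-0.6  1.4 -1.1] t 2.18 w 0.0006
need units xyz [1.33 3.02 3.38] yaw units 0.07
```

```bash
python3 -m inch '[{"x":0.4,"y":0.8,"z":0.3,"yaw":0},{"x":0.4,"y":0.8,"z":0.8,"yaw":0},{"x":0.3,"y":0.8,"z":0.8,"yaw":0},{"x":0.2,"y":0.6,"z":0.8,"yaw":0},{"x":0,"y":0,"z":0.4,"yaw":0}]' >/dev/null
python3 -m inch '[{"x":0,"y":0,"z":0,"yaw":0},{"x":0,"y":0,"z":0,"yaw":0}]'
python3 - <<'E'
from h import *
go(.5315,-.0615,.133,9)
E
```

```text
time_s: 2.77
tcp_pos: [0.5328, -0.0702, 0.153]
eef_rot: [179.4, 0.5, 8.9]
contact_force: [-0.1, -0.0, -0.3]
gripper_width: 0.0006
tcp [ 0.5328 -0.0702  0.153 ] [179.4   0.5   8.9] F [-0.1 -0.  -0.3] t 2.77 w 0.0006
need units xyz [ 0.01 -0.36  0.8 ] yaw units -0.02
```

```bash
python3 -m inch '[{"x":0,"y":-0.36,"z":0,"yaw":0},{"x":0,"y":0,"z":0.3,"yaw":0},{"x":0,"y":0,"z":0.2,"yaw":0}]'
python3 - <<'E'
from h import *
im,d=cap('side','side1'); t,_=cap('top','top1')
a=cv2.resize(im[150:270,230:390],(640,480)); cv2.imwrite('pics/s1c.png',a[:,:,::-1])
go(.5315,-.0615,.113,9)
E
```

```text
time_s: 3.02
tcp_pos: [0.5321, -0.0598, 0.1423]
eef_rot: [179.4, 0.3, 9.0]
contact_force: [1.1, 0.4, 0.1]
gripper_width: 0.0005
tcp [ 0.5319 -0.06    0.142 ] [179.4   0.4   9. ] F [ 0.2 -0.6  0.2] t 3.12 w 0.0003
need units xyz [-0.02  0.05  1.16] yaw units -0.01
```

View pics/s1c.png

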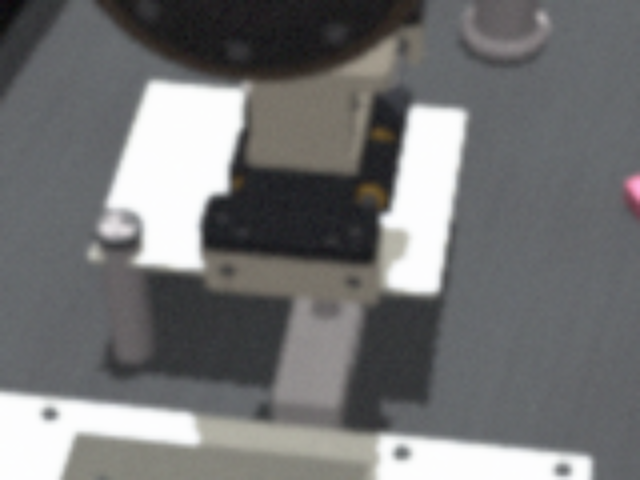

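The gripper's body covers the fingers and pin head. It sits over the fork, with the shank visible at crop (325,308), and it is clear of the tin. I push down now and watch the force.

```bash
python3 -m inch '[{"x":0,"y":0,"z":0.3,"yaw":0},{"x":0,"y":0,"z":0.3,"yaw":0},{"x":0,"y":0,"z":0.3,"yaw":0}]'
python3 -m inch '[{"x":0,"y":0,"z":0.25,"yaw":0},{"x":0,"y":0,"z":0.25,"yaw":0}]'
python3 -m inch '[{"x":0,"y":0,"z":0.2,"yaw":0},{"x":0,"y":0,"z":0.2,"yaw":0}]'
```

```text
time_s: 3.37
tcp_pos: [0.5329, -0.0595, 0.121]
eef_rot: [179.4, 0.2, 9.1]
contact_force: [-3.5, -0.3, 7.5]
gripper_width: 0.0003
time_s: 3.53
tcp_pos: [0.5334, -0.0596, 0.1121]
eef_rot: [179.3, 0.1, 9.2]
contact_force: [-39.1, 19.0, 107.6]
gripper_width: 0.0004
time_s: 3.7
tcp_pos: [0.5331, -0.0595, 0.1126]
eef_rot: [179.1, -0.0, 9.5]
contact_force: [-22.1, 7.7, 53.1]
gripper_width: 0.0006
```

Pin at the hard stop, with the TCP at 0.1126 against an expected 0.113. I back off, look, and head for the bar.

```bash
python3 -m inch '[{"x":0,"y":0,"z":-0.2,"yaw":0},{"x":0,"y":0,"z":-1,"yaw":0},{"x":0,"y":-0.3,"z":-1,"yaw":0},{"x":0.3,"y":-1,"z":-1,"yaw":0},{"x":0.5,"y":-1,"z":-0.5,"yaw":0}]' 1 10
python3 -m inch '[{"x":0.6,"y":-1,"z":0,"yaw":0},{"x":0.6,"y":-1,"z":0,"yaw":0},{"x":0.6,"y":-1,"z":0,"yaw":0},{"x":0.4,"y":-0.6,"z":0,"yaw":0},{"x":0,"y":0,"z":0,"yaw":0}]'
python3 - <<'E'
from h import *
z0=load('side0')
for n in('side','top'):
    im,d=cap(n,n+'2');w=cloud(load(n+'2'))
    b=(295,205,35,35) if n=='side' else(320,222,30,24)
    q=w[b[1]:b[1]+b[3],b[0]:b[0]+b[2]];ok=(abs(q[...,0]-.5315)<.012)&(abs(q[...,1]+.0615)<.012)
    print(n,ok.sum(),np.percentile(q[ok][:,2],[50,90,100]) if ok.any() else 0)
p=h2w(.05,-.003);go(p[0],p[1],.07,9)
E
```

```text
time_s: 4.12
tcp_pos: [0.5395, 0.0003, 0.2068]
eef_rot: [179.1, 0.1, 9.3]
contact_force: [1.0, -0.3, 0.8]
gripper_width: 0.0283
time_s: 4.53
tcp_pos: [0.5836, 0.1065, 0.2091]
eef_rot: [179.3, -0.5, 9.4]
contact_force: [0.5, 0.1, 0.2]
gripper_width: 0.0614
side 112 [0.1006168  0.10232261 0.10436332]
top 91 [0.09972236 0.10671606 0.11062642]
tcp [0.5821 0.1042 0.2088] [179.2  -0.4   9.3] F [-0.3 -0.2 -0.9] t 4.63 w 0.0694
need units xyz [0.55 0.72 5.57] yaw units 0.08
```

View pics/side2.png

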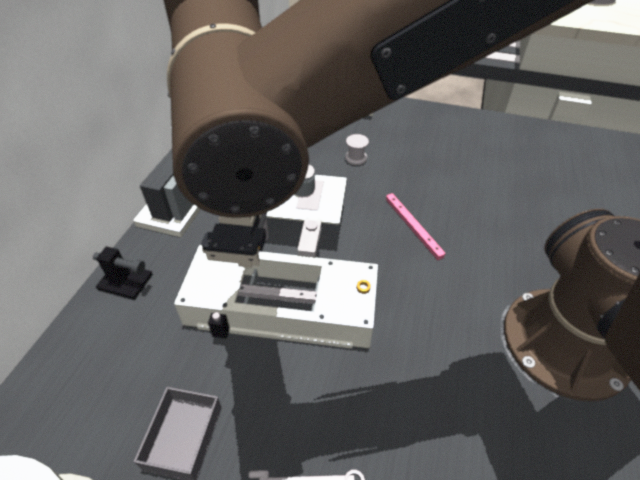

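The pin head now lies on the fork, with its top at about 0.102 m in both views, so it is home. The gripper is at pixel (235,240), next to the bar at (240–315, 292). The opening is 110 mm across and fully open fingers measure 130 mm, so I go in with a partial opening.

```bash
python3 -m inch '[{"x":0.55,"y":0.7,"z":0.5,"yaw":0.08},{"x":0,"y":0,"z":1,"yaw":0},{"x":0,"y":0,"z":0.8,"yaw":0},{"x":0,"y":0,"z":0,"yaw":0},{"x":0,"y":0,"z":0,"yaw":0}]' -0.15 10
python3 -m inch '[{"x":0,"y":0,"z":0,"yaw":0},{"x":0,"y":0,"z":0,"yaw":0},{"x":0,"y":0,"z":0,"yaw":0}]' >/dev/null
python3 - <<'E'
from h import *
p=h2w(.05,-.003);go(p[0],p[1],.036,9.2)
E
```

```text
time_s: 5.05
tcp_pos: [0.5982, 0.0834, 0.1501]
eef_rot: [179.2, -0.4, 8.8]
contact_force: [0.3, -0.2, 0.8]
gripper_width: 0.0473
tcp [0.5983 0.082  0.1525] [179.2  -0.4   8.8] F [-0.1 -0.   0.1] t 5.3 w 0.0379
need units xyz [ 0.05 -0.25  4.66] yaw units -0.11
```

```bash
python3 -m inch '[{"x":0,"y":-0.25,"z":0.3,"yaw":-0.1},{"x":0,"y":0,"z":0.9,"yaw":0},{"x":0,"y":0,"z":0.9,"yaw":0},{"x":0,"y":0,"z":0.3,"yaw":0},{"x":0,"y":0,"z":0,"yaw":0}]'
python3 - <<'E'
from h import *
p=h2w(.05,-.003);go(p[0],p[1],.036,9.2)
E
```

```text
time_s: 5.72
tcp_pos: [0.6009, 0.0906, 0.0952]
eef_rot: [179.4, -1.1, 9.3]
contact_force: [0.7, 0.2, 0.3]
gripper_width: 0.0369
tcp [0.6009 0.0906 0.0952] [179.4  -1.1   9.3] F [0.7 0.2 0.3] t 5.72 w 0.0369
need units xyz [-0.12  0.11  2.37] yaw units 0.03
```

```bash
python3 -m inch '[{"x":-0.1,"y":0.12,"z":0.5,"yaw":0},{"x":0,"y":0,"z":0.6,"yaw":0},{"x":0,"y":0,"z":0.5,"yaw":0},{"x":0,"y":0,"z":0.3,"yaw":0},{"x":0,"y":0,"z":0,"yaw":0}]'
python3 - <<'E'
from h import *
p=h2w(.05,-.003);go(p[0],p[1],.036,9.2)
E
```

```text
time_s: 6.13
tcp_pos: [0.6026, 0.0893, 0.0506]
eef_rot: [179.4, -1.4, 9.5]
contact_force: [-1.0, 0.6, -0.2]
gripper_width: 0.037
tcp [0.6026 0.0893 0.0506] [179.4  -1.4   9.5] F [-1.   0.6 -0.2] t 6.13 w 0.037
need units xyz [-0.15  0.06  0.58] yaw units 0.08
```

Next the last bit of descent, then close lightly.

```bash
python3 -m inch '[{"x":-0.15,"y":0.05,"z":0.3,"yaw":0.08},{"x":0,"y":0,"z":0.3,"yaw":0},{"x":0,"y":0,"z":0,"yaw":0}]'
python3 -m inch '[{"x":0,"y":0,"z":0,"yaw":0},{"x":0,"y":0,"z":0,"yaw":0},{"x":0,"y":0,"z":0,"yaw":0},{"x":0,"y":0,"z":0,"yaw":0},{"x":0,"y":0,"z":0,"yaw":0}]' -1 12
python3 - <<'E'
from h import *
s=r.get_state();print(s['tcp_pos'],s['eef_rot'],s['contact_force'],s['gripper_width'])
im,d=cap('side','side3');a=cv2.resize(im[190:350,160:400],(720,480));cv2.imwrite('pics/s3c.png',a[:,:,::-1])
E
```

```text
time_s: 6.38
tcp_pos: [0.6007, 0.0881, 0.0367]
eef_rot: [179.5, -1.6, 9.2]
contact_force: [-0.7, -0.2, 0.3]
gripper_width: 0.0374
time_s: 6.8
tcp_pos: [0.6011, 0.0881, 0.0377]
eef_rot: [179.5, -1.6, 9.2]
contact_force: [0.4, 0.5, -1.4]
gripper_width: 0.0179
[0.60114701 0.08814233 0.03771909] [179.46367086  -1.64037328   9.22978051] [ 0.39842113  0.48808778 -1.4262401 ] 0.017918054250118498
```

View pics/s3c.png

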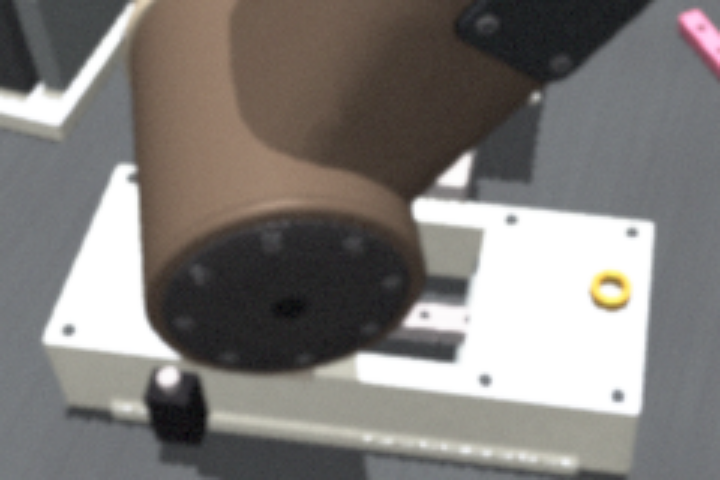

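The grip measures 17.9 mm, which matches the bar. The side view shows the bar still level at crop (435,320). Next I slide it to -x under the lip with a slight lift.

```bash
python3 -m inch '[{"x":0,"y":0,"z":-0.15,"yaw":0},{"x":-0.4,"y":0,"z":0,"yaw":0},{"x":-0.5,"y":0,"z":0,"yaw":0},{"x":-0.5,"y":0,"z":0,"yaw":0}]'
python3 -m inch '[{"x":-0.5,"y":0,"z":0,"yaw":0},{"x":-0.4,"y":0,"z":0,"yaw":0},{"x":0,"y":0,"z":0,"yaw":0}]'
python3 - <<'E'
from h import *
p=h2w(-.006,-.003);go(p[0],p[1],.045,9.2)
E
```

```text
time_s: 7.18
tcp_pos: [0.5666, 0.0828, 0.0403]
eef_rot: [179.5, -1.7, 9.2]
contact_force: [-0.2, -0.2, -2.4]
gripper_width: 0.018
time_s: 7.43
tcp_pos: [0.5397, 0.0779, 0.0398]
eef_rot: [179.5, -1.6, 9.2]
contact_force: [-0.1, -0.3, -3.5]
gripper_width: 0.0175
tcp [0.5397 0.0779 0.0398] [179.5  -1.6   9.2] F [-0.1 -0.3 -3.5] t 7.43 w 0.0175
need units xyz [ 0.19  0.01 -0.2 ] yaw units -0.01
```

```bash
python3 -m inch '[{"x":0,"y":0,"z":-0.4,"yaw":0},{"x":0,"y":0,"z":-0.4,"yaw":0},{"x":0,"y":0,"z":0,"yaw":0}]' -1 8
python3 -m inch '[{"x":0,"y":0,"z":-0.4,"yaw":0},{"x":0,"y":0,"z":-0.4,"yaw":0},{"x":0,"y":0,"z":0,"yaw":0}]'
python3 - <<'E'
from h import *
go(.54,.078,.1,9.2)
cap('top','top4')
im,d=cap('side','side4');w=cloud(load('side4'));a=cv2.resize(im[190:350,160:400],(720,480));cv2.imwrite('pics/s4c.png',a[:,:,::-1])
E
```

```text
time_s: 7.68
tcp_pos: [0.5384, 0.0779, 0.0617]
eef_rot: [179.5, -1.5, 9.2]
contact_force: [0.9, 0.6, -2.9]
gripper_width: 0.0182
time_s: 7.93
tcp_pos: [0.5393, 0.0785, 0.0841]
eef_rot: [179.5, -1.6, 9.2]
contact_force: [0.1, 0.4, -2.4]
gripper_width: 0.0187
tcp [0.5393 0.0785 0.0841] [179.5  -1.6   9.2] F [ 0.1  0.4 -2.4] t 7.93 w 0.0187
need units xyz [ 0.04  0.03 -0.63] yaw units -0.01
```

View pics/s4c.png

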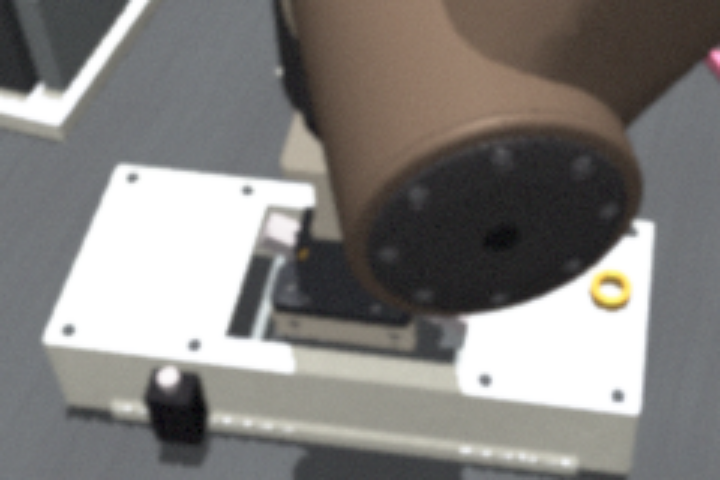

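The bar is tilting: its +x end is now raised at crop (285,230) and the low side is at (450,325). I go on up, drifting towards +x so the bar draws out past the -x lip.

```bash
python3 -m inch '[{"x":0,"y":0,"z":-0.4,"yaw":0},{"x":0.1,"y":0,"z":-0.4,"yaw":0},{"x":0.1,"y":0,"z":-0.4,"yaw":0},{"x":0,"y":0,"z":0,"yaw":0}]' -1 10
python3 -m inch '[{"x":0.2,"y":0,"z":-0.4,"yaw":0},{"x":0.2,"y":0,"z":-0.4,"yaw":0},{"x":0.2,"y":0,"z":-0.4,"yaw":0},{"x":0,"y":0,"z":0,"yaw":0}]'
python3 - <<'E'
from h import *
go(.54,.078,.15,9.2)
cap('top','top5')
im,d=cap('side','side5');a=cv2.resize(im[150:350,140:420],(784,560));cv2.imwrite('pics/s5c.png',a[:,:,::-1])
E
```

```text
time_s: 8.37
tcp_pos: [0.5418, 0.0786, 0.113]
eef_rot: [179.4, -1.3, 9.1]
contact_force: [0.6, 0.6, -3.4]
gripper_width: 0.0181
time_s: 8.7
tcp_pos: [0.5542, 0.0806, 0.1425]
eef_rot: [179.4, -1.1, 9.0]
contact_force: [0.6, 1.2, -2.8]
gripper_width: 0.0178
tcp [0.5542 0.0806 0.1425] [179.4  -1.1   9. ] F [ 0.6  1.2 -2.8] t 8.7 w 0.0178
need units xyz [-0.57  0.01 -0.31] yaw units -0.04
```

View pics/s5c.png

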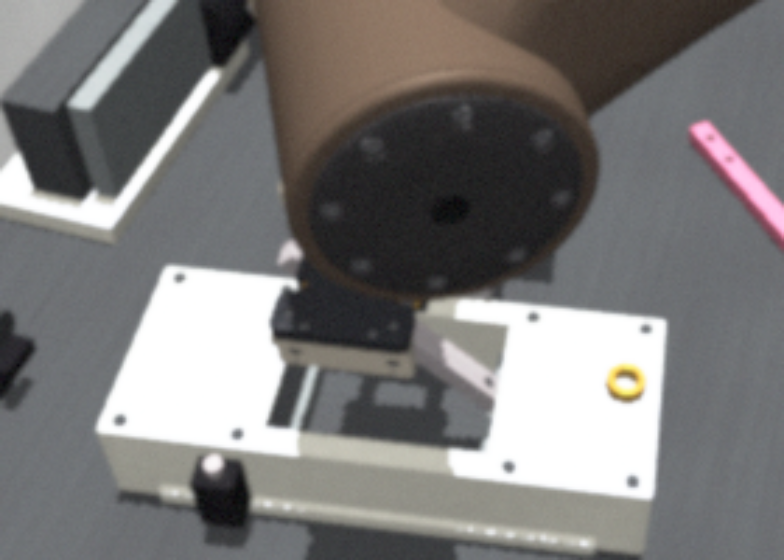

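```bash
cat >> h.py <<'E'
def hf(w):
    c,s=np.cos(HY),np.sin(HY);a=w[...,0]-HC[0];b=w[...,1]-HC[1];return np.stack([c*a+s*b,-s*a+c*b,w[...,2]],-1)
E
python3 - <<'E'
from h import *
for n in('side5','top5'):
    z=load(n);q=hf(cloud(z));ok=(q[...,0]>-.2)&(q[...,0]<-.03)&(abs(q[...,1]+.003)<.012)&(q[...,2]>.01)&(q[...,2]<.2)
    p=q[ok];p=p[np.argsort(p[:,0])]
    print(n,len(p));print(p[::max(1,len(p)//14)].round(3).tolist())
E
```

```text
side5 959
[[-0.182, 0.006, 0.074], [-0.171, 0.004, 0.075], [-0.16, 0.0, 0.087], [-0.149, -0.001, 0.086], [-0.137, 0.009, 0.076], [-0.125, -0.003, 0.076], [-0.112, 0.004, 0.076], [-0.099, 0.006, 0.074], [-0.087, -0.002, 0.073], [-0.073, -0.005, 0.07], [-0.065, 0.001, 0.03], [-0.057, 0.005, 0.084], [-0.048, 0.006, 0.09], [-0.039, 0.008, 0.1], [-0.031, -0.008, 0.111]]
top5 506
[[-0.184, 0.001, 0.037], [-0.178, -0.012, 0.069], [-0.168, -0.011, 0.079], [-0.156, -0.008, 0.08], [-0.145, -0.009, 0.078], [-0.134, -0.005, 0.075], [-0.123, -0.009, 0.072], [-0.112, -0.006, 0.079], [-0.101, -0.01, 0.072], [-0.09, -0.003, 0.08], [-0.079, 0.006, 0.072], [-0.066, -0.011, 0.06], [-0.054, -0.009, 0.093], [-0.043, -0.007, 0.111], [-0.031, -0.0, 0.11]]
```

The slope is about 46° with the top surface just at the lip (-73 mm, 70 mm). The lower end is near hx -0.11, z 0.03 and the upper end near 0.18, so the tilt step is met. I draw it out along its own axis.

```bash
python3 -m inch '[{"x":0.35,"y":0,"z":-0.3,"yaw":0},{"x":0.35,"y":0,"z":-0.35,"yaw":0},{"x":0.35,"y":0,"z":-0.35,"yaw":0},{"x":0.35,"y":0,"z":-0.35,"yaw":0},{"x":0,"y":0,"z":0,"yaw":0}]' -1 14
python3 -m inch '[{"x":0.3,"y":0,"z":-0.4,"yaw":0},{"x":0.3,"y":0,"z":-0.4,"yaw":0},{"x":0.2,"y":0,"z":-0.4,"yaw":0},{"x":0,"y":0,"z":0,"yaw":0}]'
python3 - <<'E'
from h import *
go(.57,.08,.3,9.2)
cap('top','top6')
im,d=cap('side','side6');a=cv2.resize(im[120:340,100:420],(800,550));cv2.imwrite('pics/s6c.png',a[:,:,::-1])
E
```

```text
time_s: 9.22
tcp_pos: [0.5836, 0.0847, 0.1708]
eef_rot: [179.3, -0.4, 8.9]
contact_force: [0.7, 0.5, -3.0]
gripper_width: 0.0176
time_s: 9.55
tcp_pos: [0.6011, 0.0875, 0.1982]
eef_rot: [179.3, 0.0, 8.9]
contact_force: [1.0, 0.6, -3.5]
gripper_width: 0.018
tcp [0.6011 0.0875 0.1982] [179.3   0.    8.9] F [ 1.   0.6 -3.5] t 9.55 w 0.018
need units xyz [-1.28  0.15 -4.07] yaw units -0.09
```

View pics/s6c.png

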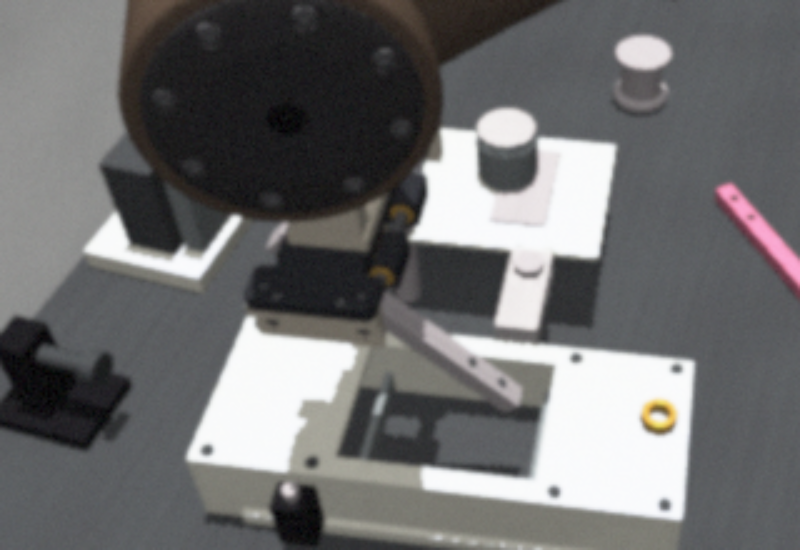

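The lower end is clear inside the opening at crop (510,395), the pin head is flush on the fork at (528,262), and the bystanders are untouched. I lift straight up with a firmer grip.

```bash
python3 -m inch '[{"x":0,"y":0,"z":-0.4,"yaw":0},{"x":0,"y":0,"z":-0.6,"yaw":0},{"x":0,"y":0,"z":-0.8,"yaw":0},{"x":0,"y":0,"z":-0.8,"yaw":0},{"x":0,"y":0,"z":-0.8,"yaw":0}]' -1 30
python3 -m inch '[{"x":0,"y":0,"z":-0.8,"yaw":0},{"x":0,"y":0,"z":-0.6,"yaw":0},{"x":0,"y":0,"z":-0.3,"yaw":0},{"x":0,"y":0,"z":0,"yaw":0},{"x":0,"y":0,"z":0,"yaw":0}]'
python3 -m inch '[{"x":0,"y":0,"z":0,"yaw":0},{"x":0,"y":0,"z":0,"yaw":0},{"x":0,"y":0,"z":0,"yaw":0},{"x":0,"y":0,"z":0,"yaw":0},{"x":0,"y":0,"z":0,"yaw":0}]'
python3 - <<'E'
from h import *
cap('top','top7');im,d=cap('side','side7');cv2.imwrite('pics/s7.png',im[:,:,::-1])
q=hf(cloud(load('side7')));ok=(abs(q[...,1]+.003)<.02)&(q[...,2]>.1)&(q[...,0]>-.15)&(q[...,0]<.02)
print('lowest near bar plane',np.sort(q[ok][:,2])[:5], q[ok][np.argmin(q[ok][:,2])])
w=cloud(load('side7'));p=(np.hypot(w[...,0]-.5315,w[...,1]+.0615)<.011);print('pin z',np.percentile(w[p][:,2],[50,90]))
s=r.get_state();print(s['time_s'],s['qd'].round(2),s['contact_force'].round(1))
E
```

```text
time_s: 10.07
tcp_pos: [0.5931, 0.0866, 0.2771]
eef_rot: [179.2, 1.1, 8.8]
contact_force: [0.6, 0.8, -3.7]
gripper_width: 0.0177
time_s: 10.48
tcp_pos: [0.5924, 0.0871, 0.3266]
eef_rot: [179.3, 0.9, 8.8]
contact_force: [0.6, -0.2, -4.7]
gripper_width: 0.0176
time_s: 10.9
tcp_pos: [0.5905, 0.0867, 0.3219]
eef_rot: [179.2, 1.3, 8.8]
contact_force: [0.2, -0.0, -3.1]
gripper_width: 0.0178
lowest near bar plane [0.21586127 0.21650754 0.21827081 0.21855253 0.21861323] [-0.05479542  0.0080649   0.21586127]
pin z [0.10123777 0.10270843]
11.0 [ 0.05 -0.19  0.41  0.12 -0.01 -0.08] [-0.1 -0.6 -4.3]
```

View pics/side7.png

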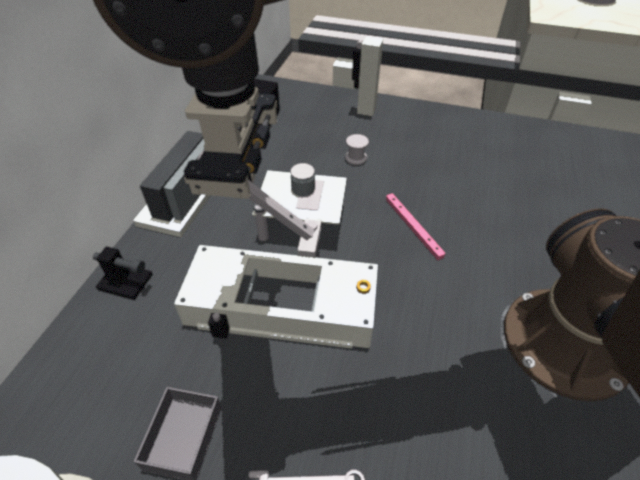

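The bar hangs free in the gripper, from (250,190) to (315,235), with its lowest point at about z = 0.216. The pit is empty, the pin is home with its top at 0.102, and the bystanders are in place. I hand it in.

```bash
python3 -m inch '[{"x":0,"y":0,"z":0,"yaw":0},{"x":0,"y":0,"z":0,"yaw":0},{"x":0,"y":0,"z":0,"yaw":0}]'; python3 -c "
from plant import r
print(r.close_job())"
```

```text
time_s: 11.25
tcp_pos: [0.5906, 0.0867, 0.3217]
eef_rot: [179.2, 1.3, 8.8]
contact_force: [0.1, 0.6, -2.9]
gripper_width: 0.0179
the job is handed in; nothing more can be done
None
```

The pin is fully home and the bar is out of the pit, held still in the gripper. I handed the job in at 11.3 s; it reported no verdict.

- **Pin:** I pushed it down with the closed fingertips to its hard stop. Its top then measured about 0.102 m in the side view, and again at the end. The top view right after the push was noisier (0.100 to 0.107 m). Contact force at the stop read about 108 N on its vertical axis (about 116 N in total), close to the 120 N wrist limit.
- **Bar:** I gripped it lightly near its +x end, slid it about 6 cm under the -x lip and let it pivot to about 45°. I then drew it out along its own axis and lifted it.
- **Last checks:**
  - Gripper opening 17.9 mm at 30 N.
  - About 3–4 N carried, the bar's own weight.
  - Lowest point seen on the bar about 0.216 m above the bed.
  - Bystanders look unmoved in the last picture, though I judged that by eye.

None of the final checks failed. The tilt step was inferred from depth readings, because both ends of the bar were hidden at that moment.

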